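# Clamp the pulse limiter and hold the loop probe over it

## Task

First swing the keeper bar of the test fixture down until it clicks fully shut over the pulse limiter. Then pick up the near-field probe with the loop end, carry it clear of the copper screen and hold it level and square across the green limiter, the loop centred over the limiter's box and about 5 mm above it, touching neither the limiter nor the fixture. Leave the ball-tipped probe and the other small parts where they are, and finish while still holding the probe steady in the air like that.

Things in the scene. Friction and masses are not known exactly. Their poses are not given: they have to be found in the camera images.
- fixture: Fixed aluminium test fixture, plate 130 (x) x 146 (y) mm, top 14 mm above the desk. Origin: centre of the plate, at desk level; z up. The limiter lies along its y axis between black nest blocks (26 mm high) at the centre. Copper screen upright along the plate's edge at y = -64 mm, top 72 mm high. Catch tower at x = -57, y = +39 mm, top 53 mm high.
- keeper_hinge (a point): Hinge point of the keeper, on the fixture at (34, 39, 41.5) mm; axes as the fixture. The keeper turns about the fixture's y axis through here, between two dark cheeks (top 48 mm high). Shut, it lies level from here along the fixture's -x over the limiter's larger round connector; open, its free end stands up.
- keeper (a joint): Steel keeper bar, 12 wide, 8 thick, reaching 82 mm from the hinge, red pad on its outer face near the free end. Angle in rad: 0 shut on its stop, about 1.57 upright, at most 1.75. Stiff hinge: stays where it is left (0.03 N m). A sprung brass catch at the free end resists from about 0.15 to 0.08 rad (about 4 N on the pad) and then snaps over the bar and holds it at 0. Starts 0.9 to 1.55.
- keeper_pad (a point): Middle of the red pad on the keeper's outer face: 60 mm from the hinge along the bar and 5 mm off its middle line; faces up when the bar is shut.
- limiter: Pulse limiter, the device under test: green box 62 x 25 x 25 mm with a round connector at each end, 96 mm long over all, loose in the nest. Origin: centre of its underside, 14 mm above the desk; x along its length (along the fixture's y), z up.
- limiter_top (a point): Centre of the limiter's green box, on its top face, 26 mm above its underside (40 mm above the desk).
- probe_loop: Near-field probe with a flat loop at the end, to be held: 160 x 33 x 15 mm, 45 g, lying level in a rest. Origin: middle of its length, at its underside; x points along it to the loop, z up. Blue handle, 16 wide and 14 high, from x = -67 to +18 mm; a grip near x = -20 keeps it level; thin shaft from there to the loop.
- loop_centre (a point): Centre of the probe's loop: 63.5 mm from the probe's origin along its x, 7 mm above its underside. The loop is 33 mm across, lies flat, of 4 mm round wire, so its underside is 2 mm below this point.
- probe_ball: The other near-field probe, blue handle, small ball at the tip, 142 x 16 x 15 mm, in the other place of the rest; leave it there. Which probe lies in which place varies.
- rest: Fixed low rest for the two probes, grey plate 82 (x) x 120 (y) x 6 mm; origin at its centre, desk level. Two black cross bars at x = -30 and +30 mm, 8 thick, carry the handles 40 mm above the desk, teeth 7 mm higher beside each. The probes lie along its x, 66 mm apart, at y = +33 and -33 mm; each handle is free to grip between the bars (probe x = -42 to 0 mm).
- termination: Small black and silver cylinder standing on the desk, 20 mm across, 43 high; bystander.
- atten_black: Black finned attenuator lying on the desk, 72 x 22 x 23 mm; bystander.

How it is judged (in metres and radians):
On the way, in this order (a step that is already met when the one before it is completed fails the run):
1. the keeper bar is shut in its catch (value of joint keeper below 0.05 rad), for 0.2 s.
2. the loop probe is lifted off its rest in the fingers (height (world z) of probe_loop above 0.065 m and contact force between probe_loop and the fingers above 0.3 N), for 0.2 s.
At the end, for the whole second after the job is handed in: Keeper under 0.05 rad, limiter seated; probe held still, level within 0.12 rad, square across the limiter within 0.14 rad, loop centre within 8 mm of the box centre, loop underside 2 to 10 mm above its top, touching neither limiter nor fixture; other parts within 30 mm of their starts (value of joint keeper below 0.05 rad and horizontal distance between loop_centre and limiter_top below 0.008 m and z of loop_centre in the frame of limiter between 0.03 and 0.038 m and angle between probe_loop's own z axis and vertical below 0.12 rad and angle between the x axis of probe_loop and the y axis of limiter, either way round below 0.14 rad and contact force between probe_loop and the fingers above 0.3 N and contact force between probe_loop and limiter below 0.05 N and contact force between probe_loop and fixture below 0.05 N and linear speed of probe_loop below 0.015 m/s and horizontal distance between limiter and fixture below 0.006 m and z of limiter in the frame of fixture below 0.017 m and angle between limiter's own z axis and vertical below 0.05 rad and distance of each of probe_ball, termination, atten_black from where it was at the start of the episode below 0.03 m); the arm keeps its last pose, push and grip.
It fails at once if the probe hits the limiter (contact force between probe_loop and limiter above 0.5 N).
It fails at once if the probe hits the fixture or its screen (contact force between probe_loop and fixture above 1 N).
It fails at once if a bystander is pushed away (distance of any of probe_ball, termination, atten_black from where it was at the start of the episode above 0.03 m).
It fails at once if the limiter is lifted out of its nest (z of limiter in the frame of fixture above 0.022 m).
It also fails if it takes over 61 s, if anything falls off the work surface, if the arm or the gripper's body presses on something with over 40 N, if the wrist force passes 120 N, or if a joint passes its speed limit or range.

## Robot

A 6-joint arm with a two-finger parallel gripper is mounted at the origin on the work surface; the furniture and walls round the work are solid. World frame = base frame: x ahead of the robot, y to its left, z up, the work surface at z = 0. Lengths are in mm, angles in rad, forces in N, time in s.
With the tool pointing down it reaches from about 325 to 775 mm from the base axis. Payload 5.5 kg.
Tool frame: the origin (TCP) lies midway between the tips of the shut fingers; the grasp point (between the pads) lies 19 mm behind it; z points along the fingers, y is the line along which they close (so a half turn about z gives the same grasp; the last joint's range is limited). The gripper opens to 85 mm and grips with 20 to 120 N. Pads are 22 mm wide; open, the fingers measure 114 mm over their backs; the gripper's body (76 mm by 85 mm) begins 54 mm behind the grasp point. The pads swing forward as they close: fully open they stand 13 mm farther back than shut.
Start: joints at [1.236, 0.091, 1.231, -0, 1.82, -0.057], TCP at [164.548, 577.01, 231.275] pointing down, gripper open.
Joint ranges: [-2.87, 2.87], [-0.86, 2.18], [0.17, 2.46], [-1.51, 4.65], [0.06, 2.69], [-2.65, 2.65]. Speed limits (rad/s): [2.57, 2.57, 3.01, 3.14, 3.14, 3.14].

## Interface

Orientations are given as a unit quaternion [x, y, z, w].
In Python, from cell import r gives the robot as it stands.
- The arm moves only by the tool step_arm, never from a script. Its argument "increments" is a list of rows, each an object with "travel": the shift along the tool's x, y, z in m, a list of three; "twist": the turn, a rotation vector about the tool's x, y, z in degrees, a list of three; "gripper": the closure, from -1 (fully open) to 1 (shut). In form: [{"travel": [dx, dy, dz], "twist": [rx, ry, rz], "gripper": gripper}, ...]. A call has 1 to 10 rows; each row shifts and turns the commanded pose from where the row before left it, along the tool's axes as they then stand; what a row does not reach is not made up. A row lasts 1/10 s, in which the tool goes at most 50 mm and 8.59 degrees, less where a joint would pass 70% of its speed; a pose out of reach is approached as far as the arm can. A call is refused whole if a number of a shift passes 0.05 or a number of a turn 8.59, either way. A call with a gripper value outside its range is refused whole. The fingers move at their own pace and stop on an object; the grip force is fixed at half the most. Time passes only in rows, so rows that do not move let the fingers close. It gives the time, the measured TCP pose, the force, the opening and the grip force at its end, in the units of the state.
- r.state(): the state, without advancing time (a new reading comes with each control period).
- r.capture(name): name is "scene" or "top"; returns a dict with "color" (480x640x3 uint8, red, green, blue), "vfov" (degrees; the focal length in pixels is half the picture's height over the tangent of half this angle, whatever the lens; pixels are square), "cx", "cy" (the principal point, pixels), "distortion" ([k1, k2, p1, p2, k3] as OpenCV has them; the pictures are not rectified), "cam_to_world" (4x4, takes a point from camera to world coordinates). Camera axes: x right, y down, z forward; pixel columns grow to the right and rows downward; lengths in mm; the calibration is good to about 2 mm. A picture is of the moment at which its call begins. There is no depth.
- r.close_job(): hands the job in; it is judged then, once.
The state is a dict: "t": time; "q": joint angles; "qd": joint speeds; "joint_torque": joint torques, N m; "ee_pos": TCP position; "tcp_rot": TCP orientation; "wrist_force": force on the tool from outside, world axes, zero at the start; "ft_torque": the same for the moment, N m; "gripper_width": opening from 0.0 (shut) to 1.0 (fully open); "gripper_force": force on a finger pad.
Only numpy, scipy, OpenCV 4.12 (cv2) and the standard library are available. Lean on these libraries where they do the work, as an engineer would, in place of code of your own. Each camera call takes 0.05 s, during which the arm holds its last target. There are 200 camera calls.

## Working session

There is one attempt and no reset: what is moved stays moved. The work goes in short steps, Python scripts to look and compute and a tool call to move; the robot and the scene stay as the last step left them, time stands still between calls to the robot, and variables do not carry over. Pictures are saved under pics/ and viewed, at most 10 in all, crops included, and the job is handed in when it is done.

Besides the shell and the picture viewer there is one more tool, called after "Emit:" as name(argument=value, ...) on one line, values as JSON. step_arm: Moves the arm, as the interface text tells. Its arguments: {"type":"object","properties":{"increments":{"type":"array"}},"required":["increments"]}

```bash
mkdir -p pics; ls; python3 - <<'E'
from cell import r
import cv2,pickle
D={}
for n in("scene","top"):
    c=r.capture(n);D[n]=c;cv2.imwrite(f"pics/{n}0.png",c["color"][:,:,::-1])
    print(n,c["vfov"],c["cx"],c["cy"],c["distortion"],c["cam_to_world"])
pickle.dump(D,open("d0.pkl","wb"))
print(r.state())
E
```

```text
pics
scene 52.136496835910314 318.3175461096553 241.84144579073816 [-0.04739286  0.          0.          0.          0.        ] [[ 7.15074175e-01 -4.39809550e-01  5.43356682e-01 -2.64988093e+01]
 [-6.98689677e-01 -4.24756813e-01  5.75686012e-01 -4.40326044e+02]
 [-2.23977536e-02 -7.91295905e-01 -6.11023020e-01  5.99670367e+02]
 [ 0.00000000e+00  0.00000000e+00  0.00000000e+00  1.00000000e+00]]
top 49.030178423222495 323.65207710050623 237.9186741241367 [-0.0015666  0.         0.         0.         0.       ] [[-2.00169575e-02 -9.83849464e-01  1.77875107e-01  2.56067328e+02]
 [-9.99709631e-01  2.20830855e-02  9.64320795e-03  4.50444696e+01]
 [-1.34154962e-02 -1.77630430e-01 -9.84005820e-01  1.10756278e+03]
 [ 0.00000000e+00  0.00000000e+00  0.00000000e+00  1.00000000e+00]]
{'t': 0.1, 'q': array([ 1.23633479e+00,  9.18103445e-02,  1.23177739e+00, -1.51508322e-05,
        1.81978047e+00, -5.67411890e-02]), 'qd': array([-0.00015309, -0.00185095, -0.00175745,  0.00019469,  0.00176543,
       -0.00082314]), 'joint_torque': array([ 2.46577343e-03, -4.60218966e+01, -4.19219148e+01, -1.76074332e-05,
        1.07029002e-02,  5.38828843e-06]), 'ee_pos': array([164.44726895, 576.7667183 , 230.24116198]), 'tcp_rot': array([ 1.38416137e-01,  9.90373760e-01, -8.72275698e-04, -1.65341861e-04]), 'wrist_force': array([0.7490919 , 0.10154352, 0.26445641]), 'ft_torque': array([0.02086103, 0.02386408, 0.07525946]), 'gripper_force': 0.0, 'gripper_width': 1.000973202993326}
```

View pics/scene0.png

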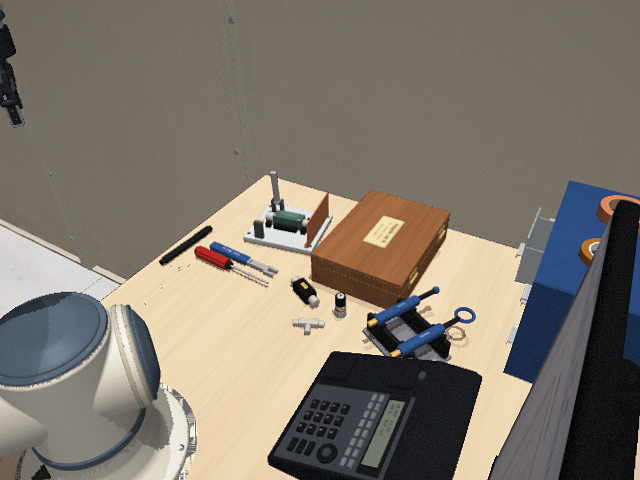

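View pics/top0.png

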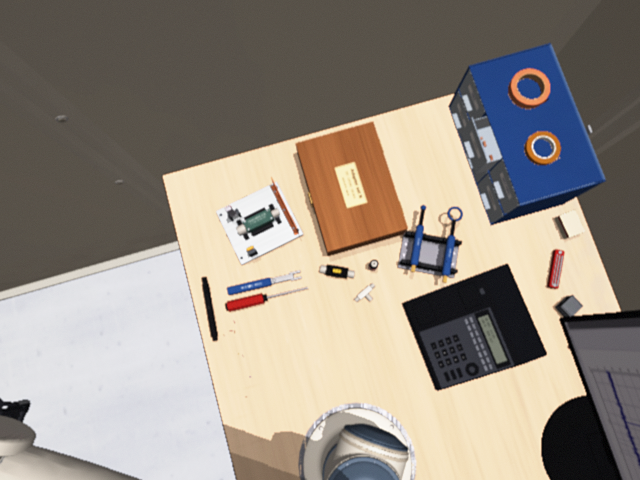

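The scene picture shows the fixture around (290,225) with the keeper upright at (275,190), and the probes on the rest at (410,325). The loop probe is the nearer one, with its loop at (464,315). In the top picture the fixture is at (258,222), the screen at (285,207) and the loop at (455,214). I'll zoom in next.

```bash
python3 - <<'E'
import cv2,pickle,numpy as np
D=pickle.load(open("d0.pkl","rb"))
def crop(n,x,y,w,h,s):
    im=D[n]["color"][y:y+h,x:x+w,::-1]; im=cv2.resize(im,None,fx=s,fy=s,interpolation=cv2.INTER_CUBIC)
    for k in range(0,w,10):
        cv2.line(im,(k*s,0),(k*s,8 if (x+k)%50 else 20),(0,0,255),1)
    for k in range(0,h,10):
        cv2.line(im,(0,k*s),(8 if (y+k)%50 else 20,k*s),(0,0,255),1)
    return im
a=np.hstack([crop("top",210,170,100,100,4),crop("top",390,195,100,100,4)])
cv2.imwrite("pics/z1.png",cv2.resize(a,(800,400)))
a=np.hstack([crop("scene",240,165,100,100,4),crop("scene",350,280,130,100,4)[:, :400+0]])
b=crop("scene",360,280,120,90,4)
o=np.zeros((400,880,3),np.uint8);o[:,:400]=crop("scene",240,165,100,100,4);o[:360,400:]=b
cv2.imwrite("pics/z2.png",o[:,:800])
E
```

```text
(no output)
```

View pics/z1.png

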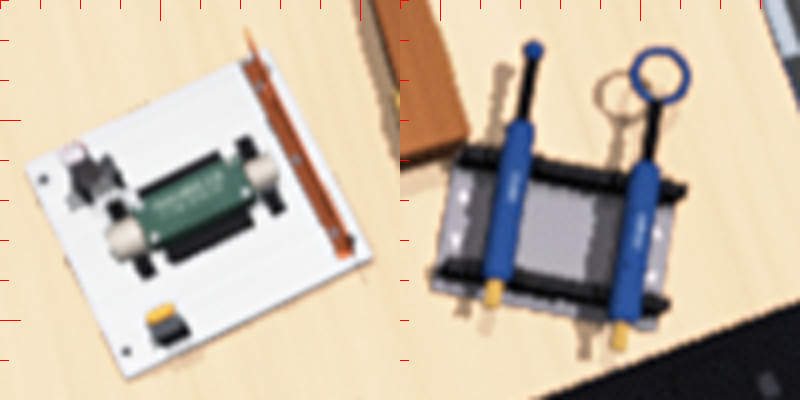

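View pics/z2.png

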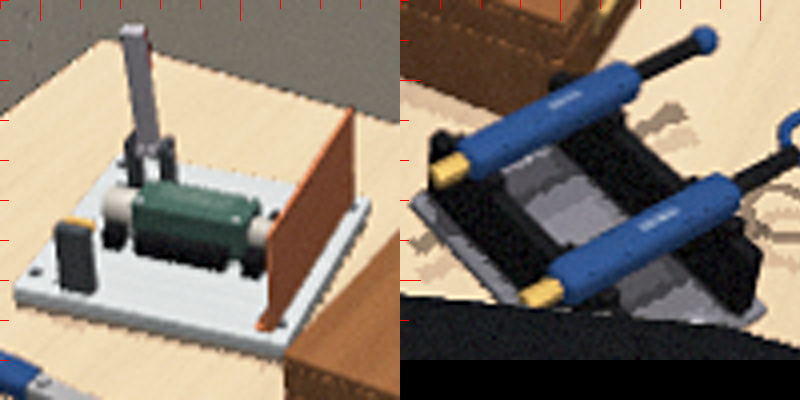

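The top crop shows the plate corners at (216,212), (276,182), (303,234) and (242,264), with the keeper end near (229,209). The loop is at (455,214) and its handle runs (452.5,236) to (446.5,275.5). The scene crop has the keeper end at (274,172.5) and the red pad facing away, on the +x side. I'll fit poses from both views.

```bash
cat >h.py <<'E'
import numpy as np,cv2,pickle
from scipy.optimize import least_squares
def proj(c,P):
    M=np.linalg.inv(c["cam_to_world"]);f=240/np.tan(np.radians(c["vfov"]/2))
    K=np.array([[f,0,c["cx"]],[0,f,c["cy"]],[0,0,1.]])
    return cv2.projectPoints(np.atleast_2d(P).astype(float),cv2.Rodrigues(M[:3,:3])[0],M[:3,3],K,np.array(c["distortion"],float))[0][:,0]
def tf(p,P):
    P=np.atleast_2d(P).astype(float);c,s=np.cos(p[2]*1),np.sin(p[2])
    return np.c_[p[0]+c*P[:,0]-s*P[:,1],p[1]+s*P[:,0]+c*P[:,1],P[:,2]]
def fit(D,obs,x0,pts=None):
    def res(p):
        o=[]
        for n,P,uv in obs:
            Q=P(p) if callable(P) else P
            o.append((proj(D[n],tf([p[0],p[1],p[2]/100],Q))-uv).ravel())
        return np.concatenate(o)
    s=least_squares(res,x0,loss="soft_l1",x_scale='jac');return s.x,res(s.x).reshape(-1,2)
E
python3 - <<'E'
from h import *
D=pickle.load(open("d0.pkl","rb"))
end=lambda p:[[34+82*-np.cos(p[3]/100),39,41.5+82*np.sin(p[3]/100)]]
obs=[("top",[65,73,14],(216.2,212.5)),("top",[65,-73,14],(276.5,182)),("top",[-65,-73,14],(303,234)),("top",[-65,73,14],(241.7,264)),
("scene",[-65,73,14],(243.8,237.5)),("scene",[-65,-73,14],(311,250.5)),("scene",[65,-73,14],(332.5,215.5)),
("top",[0,0,40],(210+190/4,170+197/4)),("scene",[-57,39,53],(240+77/4,165+222/4)),("top",[-57,39,53],(210+162/4,170+315/4)),
("scene",end,(274,172.5)),("top",end,(228.7,208.7))]
x,e=fit(D,obs,[700,180,30,140]);print("fix",x.round(1),e.round(1).tolist())
obs=[("top",[63.5,0,47],(455,214)),("top",[18,0,47],(452.5,235.7)),("top",[-67,0,47],(446.5,275.2)),("top",[-80,0,47],(445,279.8)),
("scene",[18,0,47],(443.2,327)),("scene",[-67,0,47],(401.2,352)),("scene",[63.5,0,47],(464,315))]
x,e=fit(D,obs,[600,-150,0]);print("probe",x.round(1),e.round(1).tolist())
for n,g,z in(("term",(373,265),43),):
  pass
E
```

```text
fix [491.5 192.1  44.2 142.5] [[-0.8, -2.3], [0.5, -1.3], [0.4, -0.4], [-0.7, 0.3], [-0.4, -0.5], [0.7, 1.3], [1.4, -0.5], [0.0, 0.0], [-0.7, 1.4], [0.7, 2.1], [-1.2, -1.5], [-0.2, 0.3]]
probe [ 431.2 -202.   -19. ] [[-1.0, -0.8], [-1.3, -1.1], [-0.7, 0.3], [0.0, 2.0], [0.7, 0.6], [-0.5, 1.2], [1.3, -0.1]]
```

Emit:
step_arm(increments=[{"travel": [0, 0, 0], "twist": [0, 0, -8.2], "gripper": 1}, {"travel": [0, 0, 0], "twist": [0, 0, -8.2], "gripper": 1}, {"travel": [0, 0, 0], "twist": [0, 0, -8.2], "gripper": 1}, {"travel": [0, 0, 0], "twist": [0, 0, -8.2], "gripper": 1}, {"travel": [0, 0, 0], "twist": [0, 0, -8.4], "gripper": 1}, {"travel": [-0.02, -0.03, 0], "twist": [0, 0, 0], "gripper": 1}, {"travel": [-0.02, -0.03, 0], "twist": [0, 0, 0], "gripper": 1}, {"travel": [-0.02, -0.03, 0], "twist": [0, 0, 0], "gripper": 1}, {"travel": [-0.02, -0.03, 0], "twist": [0, 0, 0], "gripper": 1}, {"travel": [-0.02, -0.03, 0], "twist": [0, 0, 0], "gripper": 1}])

```text
t: 1.1
ee_pos: [320.0, 483.1, 230.7]
tcp_rot: [-0.219, 0.976, -0.0, -0.0]
wrist_force: [-0.1, 0.6, 0.7]
gripper_width: 0.002
gripper_force: 0.0
```

Emit:
step_arm(increments=[{"travel": [-0.02, -0.03, 0], "twist": [0, 0, 0], "gripper": 1}, {"travel": [-0.02, -0.03, 0], "twist": [0, 0, 0], "gripper": 1}, {"travel": [-0.02, -0.03, 0], "twist": [0, 0, 0], "gripper": 1}, {"travel": [-0.02, -0.03, 0], "twist": [0, 0, 0], "gripper": 1}, {"travel": [-0.02, -0.03, 0], "twist": [0, 0, 0], "gripper": 1}, {"travel": [0, -0.03, 0], "twist": [0, 0, 0], "gripper": 1}, {"travel": [0, -0.03, 0], "twist": [0, 0, 0], "gripper": 1}, {"travel": [0, -0.03, 0], "twist": [0, 0, 0], "gripper": 1}, {"travel": [0, -0.03, 0], "twist": [0, 0, 0], "gripper": 1}, {"travel": [0, -0.02, 0], "twist": [0, 0, 0], "gripper": 1}])

```text
t: 2.1
ee_pos: [533.9, 262.6, 230.6]
tcp_rot: [-0.218, 0.976, -0.0, -0.001]
wrist_force: [-0.1, 0.6, -0.0]
gripper_width: -0.0
gripper_force: 0.0
```

```bash
cat >>h.py <<'E'
FIX=[491.5,192.1,.442]
def infix(p):
    d=np.array(p[:2])-FIX[:2];c,s=np.cos(FIX[2]),np.sin(FIX[2])
    return np.r_[c*d[0]+s*d[1],-s*d[0]+c*d[1],p[2]].round(1)
def show():
    from cell import r
    from scipy.spatial.transform import Rotation as R
    s=r.state();M=R.from_quat(s["tcp_rot"]).as_matrix()
    print("t",round(s["t"],2),"fix",infix(s["ee_pos"]),"world",s["ee_pos"].round(1),"yaw_y",round(np.degrees(np.arctan2(M[1,1],M[0,1])),2),"z",M[:,2].round(3),"F",s["wrist_force"].round(1),"w",round(s["gripper_width"],2),"gf",round(s["gripper_force"],1),"q",s["q"].round(2))
E
python3 -c "from h import *;show()"
```

```text
t 2.1 fix [ 68.5  45.6 230.6] world [533.9 262.6 230.6] yaw_y 115.2 z [-0.001 -0.001 -1.   ] F [-0.1  0.6 -0. ] w -0.0 gf 0.0 q [ 0.4   0.08  1.25 -0.    1.82 -1.61]
```

Emit:
step_arm(increments=[{"travel": [0, -0.005, 0.02], "twist": [0, 0, 0], "gripper": 1}, {"travel": [0, 0, 0.02], "twist": [0, 0, 0], "gripper": 1}, {"travel": [0, 0, 0.02], "twist": [0, 0, 0], "gripper": 1}, {"travel": [0, 0, 0.02], "twist": [0, 0, 0], "gripper": 1}, {"travel": [0, 0, 0.02], "twist": [0, 0, 0], "gripper": 1}, {"travel": [0, 0, 0.02], "twist": [0, 0, 0], "gripper": 1}, {"travel": [0, 0, 0.005], "twist": [0, 0, 0], "gripper": 1}, {"travel": [0, 0, 0], "twist": [0, 0, 0], "gripper": 1}])

```text
t: 2.9
ee_pos: [534.7, 259.8, 104.9]
tcp_rot: [-0.219, 0.976, -0.0, -0.001]
wrist_force: [-0.3, 0.5, 0.3]
gripper_width: 0.0
gripper_force: 0.0
```

```bash
python3 - <<'E'
from h import *;show()
from cell import r
o=np.zeros((480,800,3),np.uint8)
c=r.capture("scene")["color"][150:270,230:340,::-1];o[:,:440]=cv2.resize(c,None,fx=4,fy=4,interpolation=2)
c=r.capture("top")["color"][160:280,210:300,::-1];o[:,440:]=cv2.resize(c,None,fx=4,fy=4,interpolation=2)
cv2.imwrite("pics/z3.png",o)
E
```

```text
t 2.9 fix [ 68.   42.7 104.9] world [534.7 259.8 104.9] yaw_y 115.29 z [-0.003 -0.001 -1.   ] F [-0.3  0.5  0.3] w 0.0 gf 0.0 q [ 0.4   0.09  1.45  0.    1.6  -1.62]
```

View pics/z3.png

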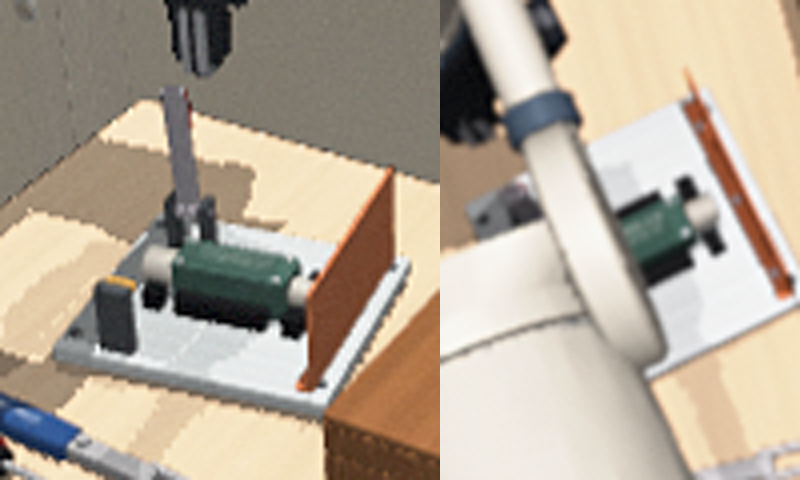

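The crop shows the shut fingertips at scene pixel (281,168) and the keeper end at (274,172), with the red pad on its far side. I'll check the fingertip against its projection and refine the fit.

```bash
python3 - <<'E'
from h import *
D=pickle.load(open("d0.pkl","rb"))
print("tcp px",proj(D["scene"],[534.7,259.8,104.9]))
for th in(1.3,1.425,1.5):
  print(th,proj(D["scene"],tf(FIX,[[34-82*np.cos(th),39,41.5+82*np.sin(th)],[34,39,41.5],[34-60*np.cos(th)+5*np.sin(th),39,41.5+60*np.sin(th)+5*np.cos(th)]])).round(1).tolist())
print(proj(D["scene"],tf(FIX,[[0,0,40],[0,-31,40],[0,31,40],[-65,73,14],[-65,-73,14],[65,-73,14]])).round(1))
E
```

```text
tcp px [[281.07971379 167.79567144]]
1.3 [[270.7, 174.4], [278.2, 202.5], [273.8, 180.5]]
1.425 [[272.8, 171.0], [278.2, 202.5], [275.3, 178.3]]
1.5 [[274.0, 169.3], [278.2, 202.5], [276.2, 177.2]]
[[289.1 215.2]
 [303.3 218. ]
 [275.  212.5]
 [243.4 237. ]
 [311.8 251.8]
 [333.9 215. ]]
```

Emit:
step_arm(increments=[{"travel": [0.015, 0, 0], "twist": [0, 0, 0], "gripper": 1}, {"travel": [0.015, 0, 0.002], "twist": [0, 0, 0], "gripper": 1}, {"travel": [0.0065, 0, 0], "twist": [0, 0, 0], "gripper": 1}, {"travel": [0.0065, 0, 0.0005], "twist": [0, 0, 0], "gripper": 1}, {"travel": [0.0065, 0, 0.0015], "twist": [0, 0, 0], "gripper": 1}, {"travel": [0.0065, 0, 0.002], "twist": [0, 0, 0], "gripper": 1}, {"travel": [0.006, 0, 0.003], "twist": [0, 0, 0], "gripper": 1}, {"travel": [0.006, 0, 0.0035], "twist": [0, 0, 0], "gripper": 1}, {"travel": [0.005, 0, 0.0045], "twist": [0, 0, 0], "gripper": 1}, {"travel": [0.005, 0, 0.0045], "twist": [0, 0, 0], "gripper": 1}])

```text
t: 4.0
ee_pos: [464.5, 226.5, 84.2]
tcp_rot: [-0.219, 0.976, -0.0, -0.0]
wrist_force: [0.4, 0.3, 0.7]
gripper_width: 0.0
gripper_force: 0.1
```

```bash
python3 - <<'E'
from h import *;show()
from cell import r
c=r.capture("scene")["color"][150:270,230:340,::-1]
cv2.imwrite("pics/z4.png",cv2.resize(c,None,fx=4,fy=4,interpolation=2))
E
```

```text
t 4.0 fix [-9.7 42.7 84.2] world [464.5 226.5  84.2] yaw_y 115.28 z [-0. -0. -1.] F [0.4 0.3 0.7] w 0.0 gf 0.1 q [ 0.39 -0.11  1.69 -0.    1.56 -1.62]
```

View pics/z4.png

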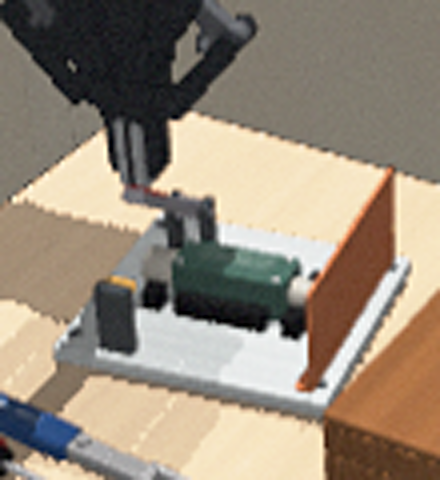

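The bar is following the fingers and is about 0.6 rad open, its end at crop (127,195). I'll continue the arc.

Emit:
step_arm(increments=[{"travel": [0.004, 0, 0.0055], "twist": [0, 0, 0], "gripper": 1}, {"travel": [0.004, 0, 0.006], "twist": [0, 0, 0], "gripper": 1}, {"travel": [0.003, 0, 0.0065], "twist": [0, 0, 0], "gripper": 1}, {"travel": [0.0025, 0, 0.0065], "twist": [0, 0, 0], "gripper": 1}, {"travel": [0.001, 0, 0.004], "twist": [0, 0, 0], "gripper": 1}, {"travel": [0.001, 0, 0.003], "twist": [0, 0, 0], "gripper": 1}, {"travel": [0, 0, 0.003], "twist": [0, 0, 0], "gripper": 1}, {"travel": [0, 0, 0.002], "twist": [0, 0, 0], "gripper": 1}, {"travel": [0, 0, 0.0015], "twist": [0, 0, 0], "gripper": 1}, {"travel": [0, 0, 0], "twist": [0, 0, 0], "gripper": 1}])

```text
t: 5.05
ee_pos: [450.8, 220.1, 46.2]
tcp_rot: [-0.219, 0.976, -0.0, -0.0]
wrist_force: [0.3, 0.3, 0.0]
gripper_width: -0.001
gripper_force: 0.0
```

```bash
python3 -c "from h import *;show()"
```

```text
t 5.05 fix [-24.9  42.7  46.2] world [450.8 220.1  46.2] yaw_y 115.28 z [-0. -0. -1.] F [0.3 0.3 0. ] w -0.0 gf 0.0 q [ 0.39 -0.13  1.78  0.    1.49 -1.63]
```

Emit:
step_arm(increments=[{"travel": [0, 0, 0.001], "twist": [0, 0, 0], "gripper": 1}, {"travel": [0, 0, 0.001], "twist": [0, 0, 0], "gripper": 1}, {"travel": [0, 0, 0], "twist": [0, 0, 0], "gripper": 1}])

```text
t: 5.35
ee_pos: [450.9, 220.1, 45.3]
tcp_rot: [-0.219, 0.976, -0.0, 0.0]
wrist_force: [-1.9, -0.8, 4.4]
gripper_width: 0.001
gripper_force: 2.0
```

```bash
python3 -c "from h import *;show()"
```

```text
t 5.35 fix [-24.7  42.7  45.3] world [450.9 220.1  45.3] yaw_y 115.28 z [ 0.  0. -1.] F [-1.9 -0.8  4.4] w 0.0 gf 2.0 q [ 0.39 -0.13  1.78 -0.    1.49 -1.63]
```

Emit:
step_arm(increments=[{"travel": [0, 0, 0.001], "twist": [0, 0, 0], "gripper": 1}, {"travel": [0, 0, 0.001], "twist": [0, 0, 0], "gripper": 1}, {"travel": [0, 0, 0], "twist": [0, 0, 0], "gripper": 1}])

```text
t: 5.65
ee_pos: [451.0, 220.1, 44.9]
tcp_rot: [-0.219, 0.976, 0.0, 0.0]
wrist_force: [-6.9, -2.4, 12.5]
gripper_width: 0.0
gripper_force: 6.3
```

```bash
python3 -c "from h import *;show()"
```

```text
t 5.65 fix [-24.6  42.7  44.9] world [451.  220.1  44.9] yaw_y 115.28 z [ 0.001  0.    -1.   ] F [-6.9 -2.4 12.5] w 0.0 gf 6.3 q [ 0.39 -0.13  1.78 -0.    1.49 -1.63]
```

Emit:
step_arm(increments=[{"travel": [0, 0, -0.01], "twist": [0, 0, 0], "gripper": 1}, {"travel": [0, 0, -0.02], "twist": [0, 0, 0], "gripper": 1}, {"travel": [0, 0, -0.03], "twist": [0, 0, 0], "gripper": 1}, {"travel": [0, 0, -0.03], "twist": [0, 0, 0], "gripper": 1}, {"travel": [0, 0, -0.03], "twist": [0, 0, 0], "gripper": 1}, {"travel": [0, 0, -0.03], "twist": [0, 0, 7.2], "gripper": 0.2}, {"travel": [0, 0, -0.01], "twist": [0, 0, 7.2], "gripper": 0.2}, {"travel": [0, 0, 0], "twist": [0, 0, 7.2], "gripper": 0.2}, {"travel": [0, 0, 0], "twist": [0, 0, 7.2], "gripper": 0.2}, {"travel": [0, 0, 0], "twist": [0, 0, 7.2], "gripper": 0.2}])

```text
t: 6.65
ee_pos: [451.0, 220.2, 202.8]
tcp_rot: [0.096, 0.995, 0.0, 0.0]
wrist_force: [0.8, 0.0, 0.2]
gripper_width: 0.404
gripper_force: 0.0
```

Emit:
step_arm(increments=[{"travel": [-0.003, -0.03, 0], "twist": [0, 0, 0], "gripper": 0.2}, {"travel": [-0.003, -0.03, 0], "twist": [0, 0, 0], "gripper": 0.2}, {"travel": [-0.003, -0.03, 0], "twist": [0, 0, 0], "gripper": 0.2}, {"travel": [-0.003, -0.03, 0], "twist": [0, 0, 0], "gripper": 0.2}, {"travel": [-0.003, -0.03, 0], "twist": [0, 0, 0], "gripper": 0.2}, {"travel": [-0.003, -0.03, 0], "twist": [0, 0, 0], "gripper": 0.2}, {"travel": [-0.003, -0.03, 0], "twist": [0, 0, 0], "gripper": 0.2}, {"travel": [-0.003, -0.03, 0], "twist": [0, 0, 0], "gripper": 0.2}, {"travel": [-0.003, -0.03, 0], "twist": [0, 0, 0], "gripper": 0.2}, {"travel": [-0.003, -0.03, 0], "twist": [0, 0, 0], "gripper": 0.2}])

```text
t: 7.65
ee_pos: [424.4, -81.4, 202.8]
tcp_rot: [0.093, 0.996, -0.0, 0.0]
wrist_force: [0.4, 0.1, 0.5]
gripper_width: 0.398
gripper_force: 0.0
```

Emit:
step_arm(increments=[{"travel": [-0.003, -0.03, 0], "twist": [0, 0, 0], "gripper": 0.2}, {"travel": [-0.003, -0.03, 0], "twist": [0, 0, 0], "gripper": 0.2}, {"travel": [-0.003, -0.03, 0], "twist": [0, 0, 0], "gripper": 0.2}, {"travel": [0, -0.03, 0], "twist": [0, 0, 0], "gripper": 0.2}, {"travel": [0, 0, 0.02], "twist": [0, 0, 0], "gripper": 0.2}, {"travel": [0, 0, 0.02], "twist": [0, 0, 0], "gripper": 0.2}, {"travel": [0, 0, 0.02], "twist": [0, 0, 0], "gripper": 0.2}, {"travel": [0, 0, 0.02], "twist": [0, 0, 0], "gripper": 0.2}, {"travel": [0, 0, 0.02], "twist": [0, 0, 0], "gripper": 0.2}, {"travel": [0, 0, 0], "twist": [0, 0, 0], "gripper": 0.2}])

```text
t: 8.65
ee_pos: [409.6, -199.0, 99.6]
tcp_rot: [0.093, 0.996, 0.001, -0.003]
wrist_force: [0.3, 0.1, -0.3]
gripper_width: 0.399
gripper_force: 0.0
```

```bash
python3 - <<'E'
from h import *;show()
from cell import r
o=np.zeros((400,800,3),np.uint8)
D={n:r.capture(n) for n in("scene","top")}
pickle.dump(D,open("d1.pkl","wb"))
o[:,:480]=cv2.resize(D["scene"]["color"][270:370,360:480,::-1],None,fx=4,fy=4,interpolation=2)
o[:,480:]=cv2.resize(D["scene"]["color"][165:265,250:330,::-1],None,fx=4,fy=4,interpolation=2)
cv2.imwrite("pics/z5.png",o)
E
```

```text
t 8.65 fix [-241.3 -318.5   99.6] world [ 409.6 -199.    99.6] yaw_y 79.28 z [-0.005  0.003 -1.   ] F [ 0.3  0.1 -0.3] w 0.4 gf 0.0 q [-0.53 -0.29  1.82  0.    1.62 -1.91]
```

View pics/z5.png

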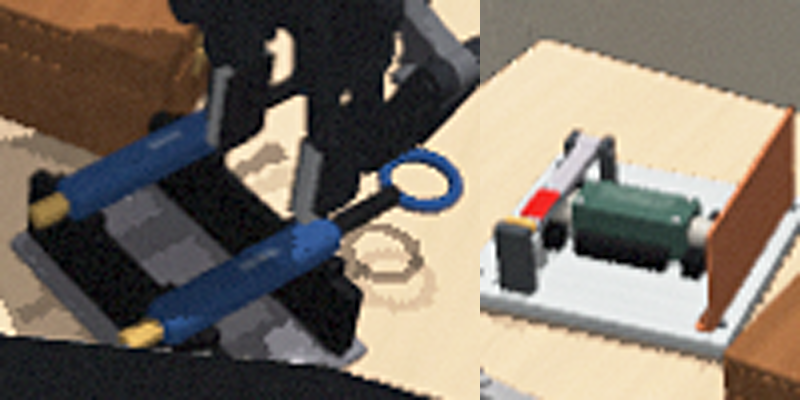

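The keeper lies level in its catch (red pad at crop (540,203)). The open fingers stand over the loop probe, whose handle runs (165,315) to (335,238) in the crop. I'll refine the probe pose by blue segmentation.

```bash
python3 - <<'E'
from h import *
D=pickle.load(open("d0.pkl","rb"))
obs=[]
for n in("top","scene"):
    hsv=cv2.cvtColor(D[n]["color"],cv2.COLOR_RGB2HSV)
    m=((hsv[...,0]>100)&(hsv[...,0]<125)&(hsv[...,1]>120)&(hsv[...,2]>50)).astype(np.uint8)
    if n=="top": m[:,:395]=0;m[:,475:]=0;m[:200]=0;m[290:]=0
    else: m[:295]=0;m[370:]=0;m[:,:365]=0;m[:,480:]=0
    k,l,st,ce=cv2.connectedComponentsWithStats(m)
    for i in range(1,k):
        if st[i,4]>20: print(n,st[i].tolist(),ce[i].round(1))
    for name,P in(("loop",[63.5,0,47]),("h",[-24.5,0,48])):
        print(name,proj(D[n],tf([431.2,-202,-.19],P)).round(1))
E
```

```text
top [410, 224, 13, 41, 275] [416.6 245.1]
top [442, 235, 14, 40, 293] [448.1 255.4]
loop [[454.  213.2]]
h [[448.7 254.8]]
scene [374, 296, 47, 29, 482] [396.9 309.3]
scene [455, 307, 20, 16, 114] [465.3 314.1]
scene [397, 324, 49, 32, 572] [420.9 339.1]
loop [[465.3 315. ]]
h [[423.  339.6]]
```

```bash
python3 - <<'E'
from h import *
D=pickle.load(open("d0.pkl","rb"))
obs=[("top",[63.5,0,47],(455,214)),("top",[-24.5,0,50],(448.1,255.4)),("scene",[-24.5,0,48],(420.9,339.1)),("scene",[63.5,0,47],(465.3,314.4))]
x,e=fit(D,obs,[431,-202,-19]);print(x.round(1),e.round(1).tolist(), tf([x[0],x[1],x[2]/100],[-20,0,0]))
E
```

```text
[ 430.1 -200.5  -22.6] [[-0.6, -0.1], [-0.3, -0.3], [0.4, 0.0], [-0.2, 1.3]] [[ 410.5602058  -196.02603513    0.        ]]
```

Emit:
step_arm(increments=[{"travel": [0, 0.0025, 0.01], "twist": [0, 0, 1.7], "gripper": 0.2}, {"travel": [0, 0, 0.015], "twist": [0, 0, 0], "gripper": 0.2}, {"travel": [0, 0, 0.015], "twist": [0, 0, 0], "gripper": 0.2}, {"travel": [0, 0, 0.015], "twist": [0, 0, 0], "gripper": 0.2}, {"travel": [0, 0, 0.01], "twist": [0, 0, 0], "gripper": 0.2}, {"travel": [0, 0, 0.007], "twist": [0, 0, 0], "gripper": 0.2}, {"travel": [0, 0, 0], "twist": [0, 0, 0], "gripper": 0.2}])

```text
t: 9.45
ee_pos: [410.9, -197.0, 29.4]
tcp_rot: [0.108, 0.994, 0.0, -0.001]
wrist_force: [-0.3, -0.1, 0.2]
gripper_width: 0.397
gripper_force: 0.0
```

```bash
python3 -c "from h import *;show()"
```

```text
t 9.45 fix [-239.3 -317.2   29.4] world [ 410.9 -197.    29.4] yaw_y 77.59 z [-0.002  0.001 -1.   ] F [-0.3 -0.1  0.2] w 0.4 gf 0.0 q [-0.52 -0.25  1.91  0.    1.48 -1.88]
```

No contact forces. Closing and lifting.

Emit:
step_arm(increments=[{"travel": [0, 0, 0], "twist": [0, 0, 0], "gripper": 0.4}, {"travel": [0, 0, 0], "twist": [0, 0, 0], "gripper": 0.55}, {"travel": [0, 0, 0], "twist": [0, 0, 0], "gripper": 0.65}, {"travel": [0, 0, 0], "twist": [0, 0, 0], "gripper": 1}, {"travel": [0, 0, 0], "twist": [0, 0, 0], "gripper": 1}, {"travel": [0, 0, 0], "twist": [0, 0, 0], "gripper": 1}, {"travel": [0, 0, 0], "twist": [0, 0, 0], "gripper": 1}])

```text
t: 10.15
ee_pos: [412.1, -197.7, 31.7]
tcp_rot: [0.108, 0.994, -0.0, 0.001]
wrist_force: [-0.6, 0.3, 5.6]
gripper_width: 0.171
gripper_force: 59.5
```

```bash
python3 -c "from h import *;show()"
```

```text
t 10.15 fix [-238.5 -318.4   31.7] world [ 412.1 -197.7   31.7] yaw_y 77.59 z [ 0.002 -0.001 -1.   ] F [-0.6  0.3  5.6] w 0.17 gf 59.5 q [-0.52 -0.25  1.91 -0.    1.48 -1.88]
```

Emit:
step_arm(increments=[{"travel": [0, 0, -0.005], "twist": [0, 0, 0], "gripper": 1}, {"travel": [0, 0, -0.01], "twist": [0, 0, 0], "gripper": 1}, {"travel": [0, 0, -0.02], "twist": [0, 0, 0], "gripper": 1}, {"travel": [0, 0, -0.02], "twist": [0, 0, 0], "gripper": 1}, {"travel": [0, 0, -0.02], "twist": [0, 0, 0], "gripper": 1}, {"travel": [0, 0, -0.02], "twist": [0, 0, 0], "gripper": 1}, {"travel": [0, 0, -0.02], "twist": [0, 0, 0], "gripper": 1}, {"travel": [0, 0, -0.015], "twist": [0, 0, 0], "gripper": 1}, {"travel": [0, 0, 0], "twist": [0, 0, 0], "gripper": 1}])

```text
t: 11.05
ee_pos: [412.5, -197.8, 163.6]
tcp_rot: [0.108, 0.994, -0.001, 0.002]
wrist_force: [0.4, 0.4, -0.6]
gripper_width: 0.171
gripper_force: 58.9
```

```bash
python3 -c "from h import *;show()"
```

```text
t 11.05 fix [-238.2 -318.7  163.6] world [ 412.5 -197.8  163.6] yaw_y 77.58 z [ 0.004 -0.002 -1.   ] F [ 0.4  0.4 -0.6] w 0.17 gf 58.9 q [-0.52 -0.31  1.72  0.    1.72 -1.88]
```

Emit:
step_arm(increments=[{"travel": [0, 0, -0.01], "twist": [0, 0, -7.5], "gripper": 1}, {"travel": [0, 0, -0.01], "twist": [0, 0, -7.5], "gripper": 1}, {"travel": [0, 0, 0], "twist": [0, 0, -7.5], "gripper": 1}, {"travel": [0, 0, 0], "twist": [0, 0, -7.5], "gripper": 1}, {"travel": [0, 0, 0], "twist": [0, 0, -7.7], "gripper": 1}, {"travel": [-0.01, 0.02, 0], "twist": [0, 0, 0], "gripper": 1}, {"travel": [-0.012, 0.025, 0], "twist": [0, 0, 0], "gripper": 1}, {"travel": [-0.012, 0.025, 0], "twist": [0, 0, 0], "gripper": 1}, {"travel": [-0.012, 0.025, 0], "twist": [0, 0, 0], "gripper": 1}, {"travel": [-0.012, 0.025, 0], "twist": [0, 0, 0], "gripper": 1}])

```text
t: 12.05
ee_pos: [412.3, -62.9, 179.5]
tcp_rot: [-0.219, 0.976, 0.0, -0.001]
wrist_force: [-0.4, 0.2, -0.4]
gripper_width: 0.173
gripper_force: 58.8
```

Emit:
step_arm(increments=[{"travel": [-0.012, 0.025, 0], "twist": [0, 0, 0], "gripper": 1}, {"travel": [-0.012, 0.025, 0], "twist": [0, 0, 0], "gripper": 1}, {"travel": [-0.012, 0.025, 0], "twist": [0, 0, 0], "gripper": 1}, {"travel": [-0.012, 0.025, 0], "twist": [0, 0, 0], "gripper": 1}, {"travel": [-0.012, 0.025, 0], "twist": [0, 0, 0], "gripper": 1}, {"travel": [-0.012, 0.025, 0], "twist": [0, 0, 0], "gripper": 1}, {"travel": [-0.012, 0.025, 0], "twist": [0, 0, 0], "gripper": 1}, {"travel": [-0.012, 0.024, 0], "twist": [0, 0, 0], "gripper": 1}, {"travel": [0, 0, 0], "twist": [0, 0, 0], "gripper": 1}, {"travel": [0, 0, 0], "twist": [0, 0, 0], "gripper": 1}])

```text
t: 13.05
ee_pos: [414.1, 156.9, 179.7]
tcp_rot: [-0.22, 0.976, -0.0, -0.001]
wrist_force: [-0.2, -0.8, 0.4]
gripper_width: 0.172
gripper_force: 58.8
```

```bash
python3 -c "from h import *;show()"
```

```text
t 13.05 fix [-85.    1.3 179.7] world [414.1 156.9 179.7] yaw_y 115.37 z [-0.002 -0.001 -1.   ] F [-0.2 -0.8  0.4] w 0.17 gf 58.8 q [ 0.29 -0.34  1.72 -0.    1.77 -1.73]
```

Emit:
step_arm(increments=[{"travel": [0, 0, 0.01], "twist": [0, 0, 0], "gripper": 1}, {"travel": [0, 0, 0.02], "twist": [0, 0, 0], "gripper": 1}, {"travel": [0, 0, 0.02], "twist": [0, 0, 0], "gripper": 1}, {"travel": [0, 0, 0.02], "twist": [0, 0, 0], "gripper": 1}, {"travel": [0, 0, 0.02], "twist": [0, 0, 0], "gripper": 1}, {"travel": [0, 0, 0.02], "twist": [0, 0, 0], "gripper": 1}, {"travel": [0, 0, 0.01], "twist": [0, 0, 0], "gripper": 1}, {"travel": [0, 0, 0], "twist": [0, 0, 0], "gripper": 1}, {"travel": [0, 0, 0], "twist": [0, 0, 0], "gripper": 1}])

```text
t: 13.95
ee_pos: [414.8, 156.5, 61.2]
tcp_rot: [-0.218, 0.976, -0.0, 0.0]
wrist_force: [0.7, 0.8, -0.7]
gripper_width: 0.172
gripper_force: 58.8
```

```bash
python3 - <<'E'
from h import *;show()
from cell import r
D={n:r.capture(n) for n in("scene","top")}
pickle.dump(D,open("d2.pkl","wb"))
o=np.zeros((480,800,3),np.uint8)
o[:,:440]=cv2.resize(D["scene"]["color"][165:261,245:333,::-1],None,fx=5,fy=5,interpolation=2)
o[:,440:]=cv2.resize(D["top"]["color"][180:276,225:297,::-1],None,fx=5,fy=5,interpolation=2)
cv2.imwrite("pics/z6.png",o)
E
```

```text
t 13.95 fix [-84.5   0.6  61.2] world [414.8 156.5  61.2] yaw_y 115.24 z [ 0.  0. -1.] F [ 0.7  0.8 -0.7] w 0.17 gf 58.8 q [ 0.28 -0.31  1.91 -0.    1.55 -1.73]
```

View pics/z6.png

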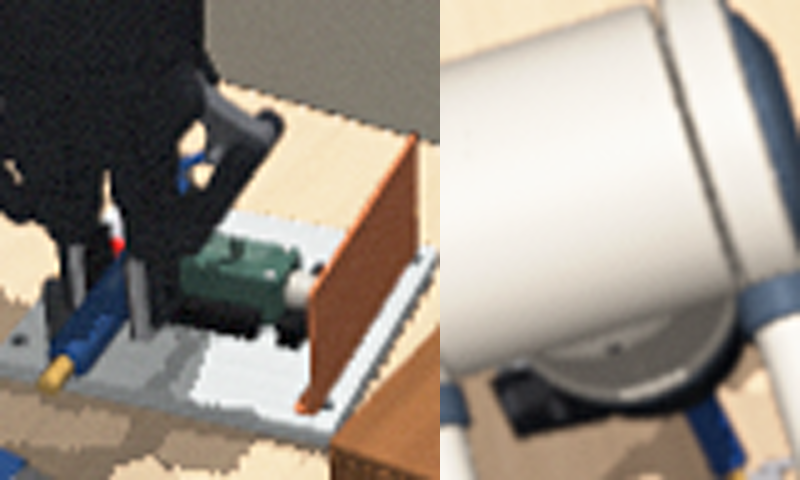

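The gripper hides most of the loop: only a blue piece shows at crop (193,172). The probe's tail and yellow tip are visible at (42,385). I'll check the offset numerically by segmentation.

```bash
python3 - <<'E'
from h import *
import itertools
D=pickle.load(open("d0.pkl","rb"));D2=pickle.load(open("d2.pkl","rb"))
def mask(c,lo,hi,box):
    h=cv2.cvtColor(c["color"],cv2.COLOR_RGB2HSV);m=cv2.inRange(h,lo,hi);k=np.zeros_like(m);x0,y0,x1,y1=box;k[y0:y1,x0:x1]=1
    n,l,s,ce=cv2.connectedComponentsWithStats(m*k);i=1+np.argmax(s[1:,4]);return s[i].tolist(),ce[i]
box={"top":(225,190,300,250),"scene":(255,190,330,250)}
C={n:mask(D[n],(70,60,25),(95,255,255),box[n]) for n in box};print(C)
P=np.array(list(itertools.product((-12.5,12.5),(-31,31),(26,40))))
def hc(n,p):
    h=cv2.convexHull((proj(D[n],tf(p,P))*100).astype(np.int32));m=cv2.moments(h);return np.array([m["m10"],m["m01"]])/m["m00"]/100
for n in box: print(n,hc(n,FIX),cv2.boundingRect(proj(D[n],tf(FIX,P)).astype(np.int32)))
s=least_squares(lambda q:np.concatenate([hc(n,[q[0],q[1],FIX[2]])-C[n][1] for n in box]),FIX[:2],diff_step=1e-3)
print("limiter",s.x,infix([*s.x,0]),s.fun)
# probe in d2
y=mask(D2["scene"],(18,110,90),(32,255,255),(245,225,275,250));print("yellow",y)
bl=mask(D2["scene"],(100,120,50),(125,255,255),(275,190,300,210));print("blue loop part",bl)
for off in(80,82,84):
    t=[414.8,156.5];a=np.radians(25.24);u=np.array([np.cos(a),np.sin(a)])
    o=np.r_[t+u*(off-63.5),a]
    print(off,"yellow -73.5:",proj(D2["scene"],tf(o,[[-73.5,0,76.5]])).round(1),"loop",proj(D2["scene"],tf(o,[[63.5+14.5*np.cos(g),14.5*np.sin(g),76.5] for g in np.arange(0,6.28,.785)])).round(1).tolist())
E
```

```text
{'top': ([244, 210, 29, 22, 260], array([258.45384615, 220.95384615])), 'scene': ([273, 210, 31, 20, 280], array([287.875     , 219.19642857]))}
top [257.87414156 220.00908422] (241, 207, 34, 26)
scene [289.31810057 218.13603877] (272, 209, 34, 19)
limiter [488.33419845 191.3658329 ] [-3.2  0.7  0. ] [-0.23223904  0.52828374  0.51148538 -0.26551577]
yellow ([252, 236, 8, 8, 33], array([255.60606061, 239.6969697 ]))
blue loop part ([281, 196, 5, 3, 8], array([282.75, 197.  ]))
80 yellow -73.5: [[255.9 241.5]] loop [[289.7, 197.3], [284.1, 197.5], [280.1, 199.8], [279.9, 202.9], [283.8, 205.0], [289.6, 204.8], [293.6, 202.4], [293.7, 199.3]]
82 yellow -73.5: [[256.4 240.8]] loop [[290.1, 196.8], [284.5, 197.0], [280.5, 199.3], [280.3, 202.4], [284.3, 204.4], [290.0, 204.2], [294.0, 201.9], [294.0, 198.8]]
84 yellow -73.5: [[256.9 240.2]] loop [[290.5, 196.3], [284.9, 196.5], [280.9, 198.8], [280.7, 201.9], [284.7, 203.9], [290.4, 203.7], [294.4, 201.3], [294.4, 198.3]]
```

Emit:
step_arm(increments=[{"travel": [0, 0, 0.005], "twist": [0, 0, 0], "gripper": 1}, {"travel": [0, 0, 0.005], "twist": [0, 0, 0], "gripper": 1}, {"travel": [0, 0, 0.005], "twist": [0, 0, 0], "gripper": 1}, {"travel": [0, 0, 0.005], "twist": [0, 0, 0], "gripper": 1}, {"travel": [0, 0, 0.004], "twist": [0, 0, 0], "gripper": 1}, {"travel": [0, 0, 0.002], "twist": [0, 0, 0], "gripper": 1}, {"travel": [0, 0, 0], "twist": [0, 0, 0], "gripper": 1}, {"travel": [0, 0, 0], "twist": [0, 0, 0], "gripper": 1}])

```text
t: 14.85
ee_pos: [414.7, 156.9, 34.9]
tcp_rot: [-0.219, 0.976, 0.0, 0.0]
wrist_force: [-0.0, 0.5, -0.9]
gripper_width: 0.178
gripper_force: 58.8
```

```bash
python3 - <<'E'
from h import *;show()
from cell import r
D={n:r.capture(n) for n in("scene","top")}
pickle.dump(D,open("d3.pkl","wb"))
o=np.zeros((480,800,3),np.uint8)
o[:,:440]=cv2.resize(D["scene"]["color"][180:260,250:323,::-1],(440,480),interpolation=2)
o[:,440:]=cv2.resize(D["top"]["color"][190:270,235:295,::-1],(360,480),interpolation=2)
cv2.imwrite("pics/z7.png",o)
E
```

```text
t 14.85 fix [-84.5   1.1  34.9] world [414.7 156.9  34.9] yaw_y 115.28 z [ 0.  0. -1.] F [-0.   0.5 -0.9] w 0.18 gf 58.8 q [ 0.28 -0.29  1.94  0.    1.5  -1.73]
```

View pics/z7.png

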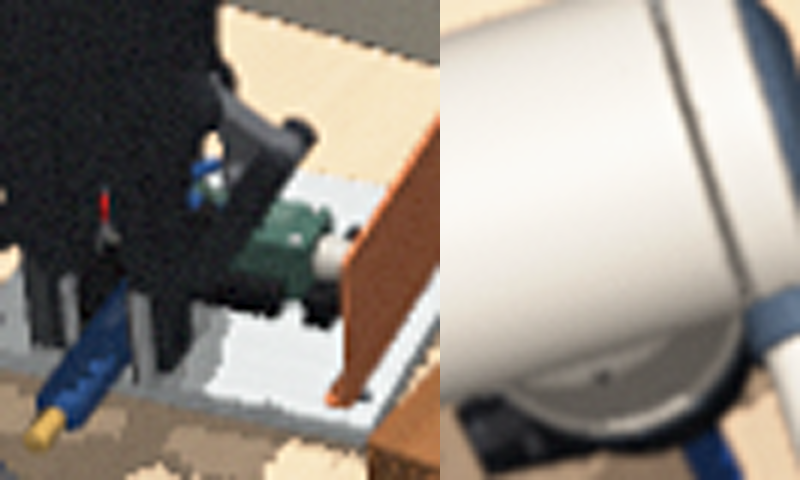

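The blue arc of the loop shows at crop (205,175), above the limiter's far edge, and nothing is touching. I'll compare it with the predicted ring.

```bash
python3 - <<'E'
from h import *
for f,tz in(("d2.pkl",61.2),("d3.pkl",34.9)):
    c=pickle.load(open(f,"rb"))["scene"];h=cv2.cvtColor(c["color"],cv2.COLOR_RGB2HSV)
    m=cv2.inRange(h,(98,90,40),(128,255,255))[185:225,275:300]
    ys,xs=np.nonzero(m);pts=np.c_[xs+275,ys+185];print(pts.tolist())
    a=np.radians(25.25);u=np.array([np.cos(a),np.sin(a)]);v=np.array([-u[1],u[0]]);g=np.arange(0,6.28,.02)
    best=[]
    for off in range(76,92,2):
      for lat in(-2,0,2,4):
        for dz in(12.3,14.3,16.3,18.3):
          t=np.array([414.7,156.8])+u*off+v*lat
          R=proj(c,tf([*t,a],np.c_[14.5*np.cos(g),14.5*np.sin(g),0*g+tz+dz]))
          d=np.min(np.linalg.norm(pts[:,None]-R[None],axis=2),axis=1);best.append((np.sqrt((d**2).mean()).round(2),off,lat,dz))
    print([b for b in best if b[1:]==(82,0,14.3) or b[1:]==(82,0,16.3)],sorted(best)[:14])
    y=cv2.inRange(h,(18,110,90),(32,255,255))[225:262,245:275];ys,xs=np.nonzero(y);print("yellow",xs.mean()+245,ys.mean()+225,"pred",[proj(c,tf([414.7+u[0]*19.5,156.8+u[1]*19.5,a],[-73.5,0,tz+15.3])).round(1).tolist()])
E
```

```text
[[283, 196], [284, 196], [285, 196], [280, 197], [281, 197], [282, 197], [283, 197], [284, 197], [280, 198], [281, 198], [282, 198], [280, 199], [281, 199], [280, 200], [281, 200], [280, 201], [281, 201], [282, 201], [280, 202], [281, 202], [282, 202], [281, 203]]
[(np.float64(1.2), 82, 0, 14.3), (np.float64(0.82), 82, 0, 16.3)] [(np.float64(0.67), 84, 0, 16.3), (np.float64(0.68), 88, 2, 14.3), (np.float64(0.72), 90, 4, 12.3), (np.float64(0.73), 86, 2, 14.3), (np.float64(0.74), 82, -2, 18.3), (np.float64(0.75), 80, -2, 18.3), (np.float64(0.75), 82, 0, 18.3), (np.float64(0.75), 90, 2, 12.3), (np.float64(0.76), 86, 0, 16.3), (np.float64(0.8), 88, 2, 12.3), (np.float64(0.82), 82, 0, 16.3), (np.float64(0.83), 84, 0, 18.3), (np.float64(0.84), 86, 0, 14.3), (np.float64(0.85), 86, 2, 16.3)]
yellow 255.6060606060606 239.6969696969697 pred [[[256.5, 240.5]]]
[[282, 207], [283, 207], [284, 207], [285, 207], [286, 207], [281, 208], [282, 208], [283, 208], [284, 208], [285, 208], [282, 209], [283, 209], [282, 210], [281, 211], [281, 212], [282, 212], [283, 212], [281, 213], [282, 213], [283, 213], [281, 214], [282, 214], [286, 214]]
[(np.float64(1.38), 82, 0, 14.3), (np.float64(0.96), 82, 0, 16.3)] [(np.float64(0.77), 88, 2, 14.3), (np.float64(0.78), 82, 0, 18.3), (np.float64(0.78), 84, 0, 16.3), (np.float64(0.78), 90, 4, 12.3), (np.float64(0.81), 86, 2, 14.3), (np.float64(0.85), 82, -2, 18.3), (np.float64(0.85), 90, 2, 12.3), (np.float64(0.86), 84, 2, 16.3), (np.float64(0.86), 86, 0, 16.3), (np.float64(0.88), 86, 2, 16.3), (np.float64(0.89), 84, 0, 18.3), (np.float64(0.91), 88, 4, 12.3), (np.float64(0.92), 80, -2, 18.3), (np.float64(0.92), 80, 0, 18.3)]
yellow 256.90625 251.09375 pred [[[258.0, 252.1]]]
```

Emit:
step_arm(increments=[{"travel": [0, 0, 0.001], "twist": [0, 0, 0], "gripper": 1}, {"travel": [0, 0, 0.0015], "twist": [0, 0, 0], "gripper": 1}, {"travel": [0, 0, 0], "twist": [0, 0, 0], "gripper": 1}, {"travel": [0, 0, 0], "twist": [0, 0, 0], "gripper": 1}, {"travel": [0, 0, 0], "twist": [0, 0, 0], "gripper": 1}, {"travel": [0, 0, 0], "twist": [0, 0, 0], "gripper": 1}])

```text
t: 15.55
ee_pos: [414.6, 156.9, 32.3]
tcp_rot: [-0.219, 0.976, -0.0, 0.0]
wrist_force: [-0.1, 0.3, -0.8]
gripper_width: 0.176
gripper_force: 58.8
```

```bash
python3 -c "
from h import *;show()
from cell import r
print(r.close_job())"
```

```text
t 15.55 fix [-84.6   1.   32.3] world [414.6 156.9  32.3] yaw_y 115.28 z [ 0. -0. -1.] F [-0.1  0.3 -0.8] w 0.18 gf 58.8 q [ 0.28 -0.29  1.94 -0.    1.49 -1.73]
the job is handed in; nothing more can be done
None
```

I handed the job in at 15.6 s, no verdict returned: the keeper is shut in its catch, and the loop probe is held level and square about 5–6 mm above the limiter, centred to within about 3 mm by my estimate (the gripper hid most of the loop), with no contact seen.

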